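# Rack the stencil boards from the bottom crate

### The arm

A 7-joint arm with a two-finger parallel gripper is mounted at the origin on the work surface. World frame = base frame: x ahead of the robot, y to its left, z up, the work surface at z = 0. Lengths are in m, angles in rad, forces in N, time in s.
With the tool pointing down it reaches from about 0.425 to 0.95 m from the base axis. Payload 4.7 kg.
Tool frame: the origin (TCP) lies midway between the tips of the shut fingers; the grasp point (between the pads) lies 19 mm behind it; x points along the fingers, y is the direction in which the jaws open and shut, and the axes are right-handed (so a half turn about x gives the same grasp; the last joint's range is limited). The gripper opens to 87 mm and grips with 3 to 60 N. Pads are 19 mm wide; open, the fingers measure 117 mm over their backs; the gripper's body (75 mm by 190 mm) begins 51 mm behind the grasp point.
Start: joints at [-1.224, 0.469, -0.049, 1.532, 0.024, 1.141, -0.082], TCP at [0.248, 0.628, 0.223] pointing down, gripper open.
Joint ranges: [-2.59, 2.59], [-0.33, 1.99], [-1.39, 1.29], [0.1, 2.45], [-1.04, 4.18], [0.21, 1.99], [-2.66, 2.66]. Speed limits (rad/s): [2.57, 2.57, 3.14, 3.14, 3.14, 3.14, 3.14].

### API

Orientations are given as a unit quaternion [x, y, z, w].
In Python, from station import manip gives the robot as it stands. The module is installed in compiled form; this text tells all that it offers. Calls block until the motion is done:
- manip.move_ptp(position, orientation): joint-space move of the TCP to a pose.
- manip.line_to(position, rot=None, velocity=0.15, contact_N=None): straight line of the TCP; rot=None keeps the orientation; velocity is the mean speed in m/s. With contact_N (N) it stops when the force on the tool has changed by that much, and returns True; else False.
- manip.goto_joints(angles): joint-space move.
- manip.ungrasp() and manip.close(): open the fingers fully, or close them until they stop; the grip force is fixed at half the most.
- manip.pause(seconds).
- manip.solve_ik(position, orientation): joint angles nearest the present ones, or None.
- manip.get_state(): the state.
- manip.get_image(name): name is "scene" or "side" or "wrist"; returns a dict with "frame" (420x560x3 uint8, red, green, blue), "z_map" (420x560 float32, m along the optical axis (not along the pixel's ray), 0 where there is no reading), "camera_matrix" (3x3 intrinsics, pixels), "pose" (4x4, takes a point from camera to world coordinates). Camera axes: x right, y down, z forward; pixel columns grow to the right and rows downward; lengths in m; the calibration is good to about 2 mm. A picture is of the moment at which its call begins.
A pose or a line that the arm cannot do raises manip.MotionError and nothing moves.
- manip.job_done(): hands the job in, once; it reports no verdict.
Trained networks look in the newest picture that a camera, given by its name, has taken for a name from the list of things; names that differ only in an ending like _2 or _b are one class to them, and where a whole thing is asked for, a point or a joint stands for the part that bears it (a point fixed in the world has none). Each returns a list of dicts, best first, with "confidence" (0 to 1); they miss things now and then, are a little off and sometimes report something else, mostly with a low value. They report only what shows in the picture. A call takes as long as a camera call.
- manip.find_in(camera, query): "position" ([x, y, z] in m, in the coordinates of the camera as it stood for that picture, good to about 4 mm: the middle of the surface that is visible of it).
- manip.silhouettes(camera, query): "mask" (420x560 bool, what is visible of it).
- manip.tip_of(camera, query): "position" ([x, y, z] in m, in the coordinates of the camera as it stood for that picture, good to about 4 mm: a listed point, or the origin of a listed thing).
The state is a dict: "time_s": time; "joints": joint angles; "qd": joint speeds; "effort": joint torques, N m; "tool_pos": TCP position; "orientation": TCP orientation; "wrist_force": force on the tool from outside, world axes, zero at the start; "torque": the same for the moment, N m; "width": finger opening in m.
Only numpy, scipy, OpenCV 4.12 (cv2) and the standard library are available. Lean on these libraries where they do the work, as an engineer would, in place of code of your own. Each camera call takes 0.05 s, during which the arm holds its last target. There are 200 camera calls.

### The job

The stencil boards for the next spray job are on edge in the plywood crate, under the black and the white tray: lift both trays off, keeping them level, and set them aside on the bench (side by side or one on the other). Then stand every board that is there in the rack slot marked with its own colour, upright, centred along the slot and fully home, and finally restack the trays squarely on the crate as they were, black below and white on top. Leave the spray cans and the tape roll where they stand.

Things in the scene. Friction and masses are not known exactly. Their poses are not given: they have to be found in the camera images.
- crate: Fixed open plywood crate 254 (x) x 140 (y) x 110 (z) mm, walls and floor 6 mm; origin at centre of underside. Inside, foam blocks reaching 36 mm above the bench leave four 12 mm grooves along y at x = -69, -23, 23, 69 mm: the boards stand on edge in these, in any order, some grooves empty, feet 6 mm up, top edges 4 mm below the rim. The trays start stacked on its rim.
- rack: Fixed wooden rack: base plate 222 (x) x 170 (y) x 8 mm; five lands 34 mm wide, 110 mm long (y), tops 53 mm above the bench. Between them four slots 12 mm wide, 46 mm apart, along y, open at both ends; the lowest 28 mm have parallel walls, above that the lands are rounded (radius 17 mm) as a lead-in. Coloured marks on the base at both ends of each slot. Origin at centre of underside.
- slot_red (a point): Centre of the floor of the slot marked red in the rack, 8 mm above the bench; x across the slot, y along it, z up. A board that is home has its centre 50 mm above this point.
- slot_yellow (a point): Centre of the floor of the slot marked yellow in the rack, 8 mm above the bench; x across the slot, y along it, z up. A board that is home has its centre 50 mm above this point.
- slot_blue (a point): Centre of the floor of the slot marked blue in the rack, 8 mm above the bench; x across the slot, y along it, z up. A board that is home has its centre 50 mm above this point.
- slot_green (a point): Centre of the floor of the slot marked green in the rack, 8 mm above the bench; x across the slot, y along it, z up. A board that is home has its centre 50 mm above this point.
- board_red_c (a point): Centre of the red stencil board (white stencil marks on its faces), a rigid panel 10 mm thick (x) x 120 mm long (y) x 100 mm high (z), about 90 g; z is up while it stands on edge. Absent in some starts.
- board_yellow_c (a point): Centre of the yellow stencil board (white stencil marks on its faces), a rigid panel 10 mm thick (x) x 120 mm long (y) x 100 mm high (z), about 90 g; z is up while it stands on edge. Absent in some starts.
- board_blue_c (a point): Centre of the blue stencil board (white stencil marks on its faces), a rigid panel 10 mm thick (x) x 120 mm long (y) x 100 mm high (z), about 90 g; z is up while it stands on edge. Absent in some starts.
- board_green_c (a point): Centre of the green stencil board (white stencil marks on its faces), a rigid panel 10 mm thick (x) x 120 mm long (y) x 100 mm high (z), about 90 g; z is up while it stands on edge. Absent in some starts.
- tray_black_c (a point): Centre (25 mm up) of the black flat-bottomed tray of spray caps (fixed in it), 254 (x) x 140 (y) x 50 (z) mm, walls 6 mm, about 0.45 kg; starts on the crate. A steel carry bar 16 mm wide (x), 18 mm high spans it along y at x = 0, top flush with the rim, bar centre 16 mm above this point; 26 mm free below the bar, 40 mm free on each side.
- tray_white_c (a point): Centre (25 mm up) of the white flat-bottomed tray of tape rolls (fixed in it), 254 (x) x 140 (y) x 50 (z) mm, walls 6 mm, about 0.45 kg; starts on the black tray. A steel carry bar 16 mm wide (x), 18 mm high spans it along y at x = 0, top flush with the rim, bar centre 16 mm above this point; 26 mm free below the bar, 40 mm free on each side.
- can_gold_c (a point): Centre of a brass-coloured spray can, diameter 64, height 185 mm, a bystander (this point is 90 mm up).
- can_grey_c (a point): Centre of a silver spray can with a pale label, diameter 64, height 185 mm, a bystander (this point is 90 mm up).
- tape_c (a point): Centre of a blue roll of masking tape lying flat on the bench, diameter 110, height 25 mm, a bystander.

How it is judged:
By the outcome, as a careful person would: the job done as asked, in the order asked, and still so for the second after the job is handed in, with the robot touching nothing.
Of board_red, board_yellow, board_blue, board_green only 2 to 4 are there at a start; the rules pass over those that are not, and their reading is None.
At some moment in a run one of tray_black, tray_white may be knocked a few centimetres aside while the robot is not near it.
It also fails if it takes over 210 s, if anything falls off the work surface, if the arm or the gripper's body presses on something with over 40 N, if the wrist force passes 120 N, or if a joint passes its speed limit or range.

## Working session

There is one attempt and no reset: what is moved stays moved. The work goes in short steps, each a Python script; the robot and the scene stay as the last script left them, time stands still between calls to the robot, and variables do not carry over. Pictures are saved under pics/ and viewed, about 12 in all and at most 16, crops included, and the job is handed in when it is done.

```bash
mkdir -p pics; cat > h.py <<'E'
from station import manip as m
import numpy as np, cv2
from scipy.spatial.transform import Rotation as R
def w(im,p): return (im["pose"]@np.r_[p,1])[:3]
def cloud(im):
    K=im["camera_matrix"];z=im["z_map"];v,u=np.mgrid[:z.shape[0],:z.shape[1]]
    P=np.stack([(u-K[0,2])/K[0,0]*z,(v-K[1,2])/K[1,1]*z,z],-1)
    return P@im["pose"][:3,:3].T+im["pose"][:3,3]
def save(im,n): cv2.imwrite(f"pics/{n}.png",im["frame"][...,::-1])
E
python3 - <<'E'
from h import *
np.set_printoptions(precision=3,suppress=True)
s=m.get_state();print(s)
ims={}
for c in("scene","side","wrist"):
    im=m.get_image(c);ims[c]=im;save(im,c+"0");print(c,im["pose"][:3,3],im["pose"][:3,2])
    if c!="wrist":
        for q in["crate","rack","slot_red","slot_yellow","slot_blue","slot_green","tray_black_c","tray_white_c","can_gold_c","can_grey_c","tape_c"]:
            print(q,[(w(im,d["position"]),round(d["confidence"],2)) for d in m.tip_of(c,q)[:2]])
a=np.hstack([ims["scene"]["frame"],ims["side"]["frame"]])
E
```

```text
{'time_s': 0.0, 'joints': array([-1.224,  0.469, -0.049,  1.534,  0.024,  1.141, -0.082]), 'qd': array([-0.001, -0.   ,  0.   ,  0.001,  0.001, -0.001, -0.   ]), 'effort': array([  0.   , -50.798,  -0.08 , -23.615,  -0.061,   0.038,   0.   ]), 'tool_pos': array([0.248, 0.627, 0.221]), 'orientation': array([ 0.131,  0.695, -0.133,  0.695]), 'wrist_force': array([ 0.167,  0.612, -0.35 ]), 'torque': array([-0.027,  0.005,  0.023]), 'width': 0.08732424089714146}
scene [0.323 0.039 0.985] [ 0.301 -0.065 -0.951]
crate []
rack [(array([ 0.535, -0.299, -0.003]), 0.86)]
slot_red [(array([ 0.469, -0.286,  0.013]), 0.62)]
slot_yellow [(array([ 0.518, -0.299,  0.007]), 0.93)]
slot_blue [(array([ 0.562, -0.299,  0.005]), 0.73)]
slot_green [(array([ 0.605, -0.311,  0.007]), 0.96)]
tray_black_c [(array([ 0.536, -0.3  , -0.001]), 0.31)]
tray_white_c [(array([0.491, 0.237, 0.188]), 0.74), (array([0.775, 0.097, 0.089]), 0.66)]
can_gold_c [(array([0.773, 0.099, 0.088]), 0.83), (array([ 0.784, -0.178,  0.09 ]), 0.33)]
can_grey_c [(array([ 0.785, -0.177,  0.089]), 0.85)]
tape_c [(array([ 0.774, -0.056,  0.013]), 0.7)]
side [ 0.557 -0.374  1.259] [ 0.046  0.327 -0.944]
crate [(array([0.485, 0.241, 0.002]), 0.95)]
rack [(array([ 0.538, -0.298,  0.001]), 0.73)]
slot_red [(array([ 0.472, -0.289,  0.012]), 0.84)]
slot_yellow [(array([ 0.511, -0.292,  0.009]), 0.94), (array([ 0.788, -0.18 ,  0.09 ]), 0.69)]
slot_blue [(array([ 0.556, -0.303,  0.011]), 0.89)]
slot_green [(array([ 0.609, -0.311,  0.012]), 0.67)]
tray_black_c [(array([ 0.787, -0.18 ,  0.089]), 0.61)]
tray_white_c [(array([0.491, 0.242, 0.187]), 0.77), (array([ 0.773, -0.056,  0.015]), 0.46)]
can_gold_c [(array([0.778, 0.096, 0.092]), 0.68), (array([0.488, 0.243, 0.004]), 0.44)]
can_grey_c [(array([ 0.784, -0.18 ,  0.093]), 0.66)]
tape_c [(array([ 0.773, -0.056,  0.014]), 0.89)]
wrist [0.179 0.655 0.384] [ 0.255 -0.101 -0.962]
```

View pics/scene0.png

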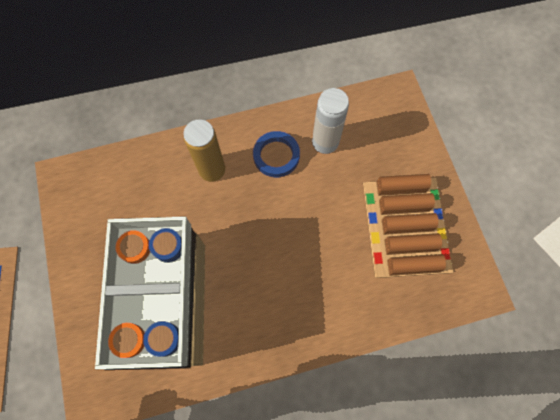

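View pics/side0.png

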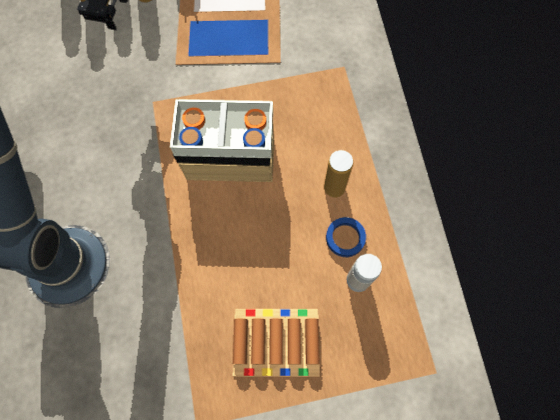

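Scene: white tray on top (scene px ~(145,290)), rack at (410,225), cans at (205,150) and (330,120), tape at (277,154). Bench space between crate and rack is free. Next I fit the tray and rack poses from depth and check finger clearance beside the carry bar.

```bash
cat >> h.py <<'E'
def rect(P,zlo,zhi,c,r=0.2):
    s=P.reshape(-1,3);s=s[(s[:,2]>zlo)&(s[:,2]<zhi)&(np.hypot(s[:,0]-c[0],s[:,1]-c[1])<r)]
    (cx,cy),(a,b),ang=cv2.minAreaRect(s[:,:2].astype(np.float32)*1000)
    if a<b: a,b=b,a;ang+=90
    ang=(ang+90)%180-90
    return np.array([cx/1e3,cy/1e3]),(round(a,1),round(b,1)),np.radians(ang),len(s),np.median(s[:,2])
def hmap(P,c,yaw,bx=np.arange(-.13,.131,.01),by=np.arange(-.07,.071,.01)):
    q=(P.reshape(-1,3)-np.r_[c,0]);x=q[:,0]*np.cos(yaw)+q[:,1]*np.sin(yaw);y=-q[:,0]*np.sin(yaw)+q[:,1]*np.cos(yaw)
    from scipy.stats import binned_statistic_2d as b2
    return b2(y,x,q[:,2]*1000,'median',[by,bx]).statistic
E
python3 - <<'E'
from h import *
np.set_printoptions(precision=4,suppress=True,linewidth=200)
for c in("scene","side"):
    P=cloud(m.get_image(c))
    for d in((.204,.218),(.05,.06)):
        cc=(.49,.24) if d[0]>.1 else (.537,-.299)
        print(c,d,rect(P,*d,cc))
    r=rect(P,.204,.218,(.49,.24))
    h=hmap(P,r[0],r[2]);print(np.nan_to_num(h).astype(int))
    r=rect(P,.003,.014,(.537,-.299),.15);print("base",r)
E
```

```text
scene (0.204, 0.218) (array([0.4896, 0.2432]), (254.0, 141.6), np.float64(-0.1953993249724218), 2590, np.float64(0.20942057904270395))
scene (0.05, 0.06) (array([ 0.537 , -0.2993]), (208.6, 111.6), np.float64(-0.1670631578159242), 2195, np.float64(0.05242296165342275))
[[159 175 177 177 141 148 148 162 186 158 148 152 195 202 148 150 161 153 196 207 209 209 208 209 209 207]
 [207 165 168 194 195 195 192 165 165 165 165 165 208 209 166 166 165 166 166 188 196 195 195 166 165 200]
 [207 165 193 196 197 196 196 167 166 165 165 166 208 209 165 165 165 165 176 195 197 197 196 195 165 196]
 [208 165 195 196 196 196 196 195 165 165 165 165 207 209 165 165 165 165 184 196 196 196 196 196 167 196]
 [208 165 195 196 196 196 196 195 165 165 165 165 207 209 165 165 166 165 187 196 196 196 196 196 195 196]
 [208 165 195 195 196 196 196 194 165 165 166 165 207 209 165 165 165 166 167 195 196 196 195 196 164 193]
 [208 165 165 195 195 195 195 165 165 166 165 165 207 209 165 165 166 165 165 165 195 195 195 167 165 194]
 [208 165 165 179 187 187 168 165 165 165 165 166 207 209 164 165 165 165 165 169
[... 1978 characters left out ...]
67 167 166 168 188 190 189 190 181 167 113]
 [198 166 188 190 189 190 191 182 166 166 167 167 209 210 167 167 166 165 184 190 191 189 190 189 167 133]
 [194 167 188 189 191 190 189 189 167 167 167 168 210 210 166 167 166 166 188 189 189 190 189 189 166 204]
 [201 166 188 189 188 190 190 169 166 166 168 168 210 196 166 167 167 167 187 188 190 189 189 187 165  93]
 [193 168 186 188 189 188 187 166 165 168 166 169 211 200 166 166 167 167 165 187 190 188 188 166 167 101]
 [206 189 195 201 197 200 193 194 191 190 188 194 209 204 189 189 192 189 192 195 200 201 200 189 191 167]]
base (array([ 0.537 , -0.2991]), (298.9, 295.9), np.float64(1.4871046253263935), 4247, np.float64(0.007463903454411058))
```

```bash
cat >> h.py <<'E'
def down(psi,pos=None):
    q=[]
    for k in(0,np.pi):
        y=np.array([np.cos(psi+k),np.sin(psi+k),0]);x=np.array([0,0,-1.])
        q.append(R.from_matrix(np.stack([x,y,np.cross(x,y)],1)).as_quat())
    if pos is None: return q
    J=m.get_state()["joints"];c=[]
    for o in q:
        j=m.solve_ik(pos,o)
        if j is not None: c.append((np.abs(j-J).max(),o))
    return min(c,key=lambda t:t[0])[1]
def off(c,yaw,dx,dy): return np.array([c[0]+dx*np.cos(yaw)-dy*np.sin(yaw),c[1]+dx*np.sin(yaw)+dy*np.cos(yaw)])
def st(*a):
    s=m.get_state();print(*a,"t%.1f p%s w%.4f F%s T%s"%(s["time_s"],s["tool_pos"].round(4),s["width"],s["wrist_force"].round(1),s["torque"].round(2)),flush=True);return s
E
python3 - <<'E'
from h import *
c=off((.4905,.2427),-.196,0,.005);q=down(-.196,[*c,.3])
m.move_ptp([*c,.30],q);st("above")
print(m.line_to([*c,.215],velocity=.15),m.line_to([*c,.187],velocity=.05,contact_N=6));st("down")
m.close();st("closed")
m.line_to([*c,.197],velocity=.03);st("up1")
m.line_to([*c,.27],velocity=.1);st("up")
im=m.get_image("side");save(im,"lift1")
print(rect(cloud(im),.28,.303,c))
E
```

```text
above t3.0 p[0.4908 0.2494 0.2996] w0.0871 F[-0.1 -0.3  0.5] T[-0.14  0.07 -0.04]
False False
down t4.5 p[0.4916 0.2476 0.187 ] w0.0871 F[-0.1 -0.   0.8] T[-0.1   0.02  0.06]
closed t5.6 p[0.4913 0.2476 0.187 ] w0.0159 F[-0.3  1.1 -0.2] T[-0.03  0.28 -0.05]
up1 t6.1 p[0.4915 0.2476 0.197 ] w0.0158 F[-0.3 -0.3 -4.4] T[-0.04  0.08 -0.01]
up t7.0 p[0.491  0.2474 0.2693] w0.0157 F[ 0.2  0.4 -4.3] T[-0.08  0.1   0.05]
(array([0.49143008, 0.2421861 ]), (255.9, 145.4), np.float64(-0.18940082093312732), 1555, np.float64(0.2898411141917825))
```

View pics/lift1.png

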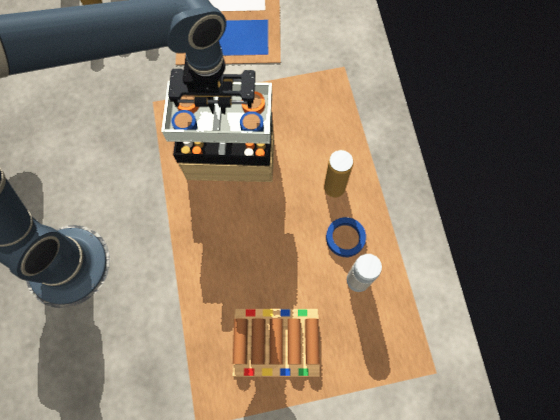

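The white tray is held level (px (218,110)); the black tray is still on the crate. I'll set the white one down mid-bench.

```bash
python3 - <<'E'
from h import *
np.set_printoptions(precision=4,suppress=True,linewidth=200)
c=off((.54,-.03),-.196,0,.005)
m.line_to([*c,.27],velocity=.2);m.line_to([*c,.05],velocity=.15)
print(m.line_to([*c,.022],velocity=.03,contact_N=4));st("placed")
m.ungrasp();st("open");m.line_to([*c,.20],velocity=.2)
c=(.4905,.2427);p=off(c,-.196,-.0,.0)
m.line_to([*p,.36],velocity=.25)
for n in("scene","side"):
    im=m.get_image(n);P=cloud(im)
    print(n,"white",rect(P,.044,.06,(.54,-.03),.17),"black",rect(P,.154,.168,(.4905,.2427)))
    if n=="scene":
        save(im,"b1")
        print(np.nan_to_num(hmap(P,c,-.196)).astype(int))
im=m.get_image("wrist");save(im,"bw");P=cloud(im);print(np.nan_to_num(hmap(P,c,-.196)).astype(int))
E
```

```text
True
placed t10.9 p[ 0.5407 -0.025   0.0268] w0.0157 F[-1.3 -0.1  4.2] T[-0.04  0.19  0.03]
open t12.2 p[ 0.5394 -0.0248  0.026 ] w0.0868 F[ 0.2 -0.4 -0.1] T[-0.05  0.06  0.04]
scene white (array([ 0.5398, -0.03  ]), (255.1, 140.3), np.float64(-0.19601944203224675), 1567, np.float64(0.049864978191859755)) black (array([0.4861, 0.2433]), (254.2, 139.0), np.float64(-0.2055126792119977), 1778, np.float64(0.15947120315033475))
[[144 139 145 148 147 144 142 149 721 716 714 695 159 145 146 149 150 149 146 157 153 158 159 158 160 133]
 [159 127 140 122 128 139 116 116 115 115 416 156 682 681 678 114 114 115 126 139 116 129 141 126 142 159]
 [117 140 141 139 138 142 141 115 115 115 115 116 159 697 694 688 668 115 140 143 141 137 142 141 142 159]
 [158 117 141 128 437 448 452 451 451 524 527 538 539 543 560 446 669 446 451 452 463 464 466 141 137 158]
 [117 116 132 116 116 133 133 453 470 469 479 475 471 471 469 535 470 463 453 463 470 470 142 116 136 159]
 [118 137 141 140 129 141 140 115 116 115 115 143 159 158 115 116 116 371 143 463 471 470 469 141 139 159]
 [117 118 141 139 117 141 138 1
[... 1872 characters left out ...]
 159 116 115 115 115 383 397 141 141 116 141 141 136 159]
 [145 141 141 140 142 141 452 452 444 116 115 116 159 117 115 115 115 438 437 141 141 134 141 141 139 159]
 [142 116 141 127 116 141 452 453 462 466 466 466 465 464 464 464 464 462 453 452 116 116 135 116 132 159]
 [143 115 140 116 116 142 439 450 445 443 443 443 443 443 443 443 443 443 448 444 435 116 141 141 135 159]
 [146 141 141 140 141 141 140 115 115 115 115 115 159 158 115 115 115 115 126 141 141 134 141 141 138 159]
 [144 116 141 129 116 141 127 115 115 115 116 115 159 158 115 115 115 115 116 140 116 116 136 116 132 159]
 [155 117 117 158 158 158 159 158 159 159 159 159 159 159 159 159 158 159 159 159 159 159 159 159 158 158]]
```

View pics/bw.png

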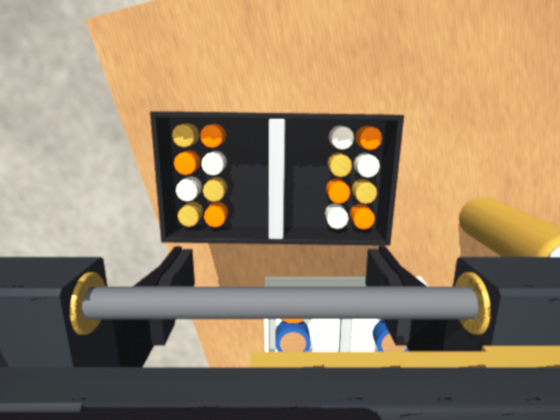

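The black tray's caps (px 180–225 and 330–380, tops 19 mm below the rim) start 52 mm from the bar. A shallow straight grasp with the tips at z = 0.144 clears them.

```bash
python3 - <<'E'
from h import *
np.set_printoptions(precision=4,suppress=True,linewidth=200)
y=-.207;c=np.array((.4873,.2433));q=down(y,[*c,.3])
m.line_to([*c,.25],q,velocity=.2);m.line_to([*c,.165],velocity=.15)
print(m.line_to([*c,.144],velocity=.05,contact_N=6));st("down")
m.close();st("closed")
m.line_to([*c,.154],velocity=.03);st("up1");m.line_to([*c,.26],velocity=.15)
im=m.get_image("scene");print(rect(cloud(im),.266,.285,c))
d=np.array((.5405,-.0303));q=down(-.198,[*d,.26])
m.line_to([*d,.26],q,velocity=.2);m.line_to([*d,.10],velocity=.15)
print(m.line_to([*d,.078],velocity=.03,contact_N=4));st("placed")
m.ungrasp();st("open");m.line_to([*d,.20],velocity=.2)
q=down(-.2,[.4905,.23,.4]);m.line_to([.4905,.23,.38],q,velocity=.25)
im=m.get_image("wrist");save(im,"c1")
im=m.get_image("side");save(im,"c2")
for n in("side","scene"):
    im=m.get_image(n);P=cloud(im)
    print(n,"black",rect(P,.094,.106,d,.17),"crate",rect(P,.1075,.118,(.489,.242),.17))
    for b in("red","yellow","blue","green"): print(b,[(w(im,x["position"]),round(x["confidence"],2)) for x in m.tip_of(n,f"board_{b}_c")[:2]])
E
```

```text
False
down t16.8 p[0.4872 0.2432 0.1437] w0.0871 F[ 0.8 -0.3  0.4] T[-0.13  0.04  0.01]
closed t17.9 p[0.4867 0.2434 0.144 ] w0.0156 F[-2.2  0.3  2.1] T[-0.01  0.59 -0.07]
up1 t18.4 p[0.4873 0.2432 0.1539] w0.0160 F[ 0.4 -0.6 -5.3] T[-0.14  0.03  0.  ]
(array([0.486 , 0.2423]), (254.0, 138.0), np.float64(-0.20423289715016013), 1391, np.float64(0.2743197690106406))
True
placed t22.6 p[ 0.5405 -0.0302  0.0838] w0.0161 F[-0.6  0.4  3.6] T[-0.07  0.18 -0.02]
open t24.0 p[ 0.5387 -0.03    0.0825] w0.0870 F[-1.  -0.1  0.4] T[-0.13  0.05  0.  ]
side black (array([ 0.5425, -0.029 ]), (254.3, 143.0), np.float64(-0.20042617468800086), 1068, np.float64(0.10078321028311588)) crate (array([0.4902, 0.241 ]), (254.4, 142.0), np.float64(-0.1947202188944516), 702, np.float64(0.11049603275824427))
red [(array([ 0.5594, -0.3079,  0.0116]), 0.33)]
yellow [(array([0.4231, 0.2535, 0.0594]), 0.76)]
blue [(array([0.5571, 0.2272, 0.0576]), 0.77)]
green [(array([ 0.5378, -0.3009,  0.0022]), 0.62)]
scene black (array([ 0.5404, -0.0289]), (254.6, 140.2), np.float64(-0.2000815616429446), 1735, np.float64(0.09981618478880894)) crate (array([0.488 , 0.2421]), (254.1, 140.7), np.float64(-0.19578415174993824), 1043, np.float64(0.10970798311637919))
red [(array([0.7745, 0.1012, 0.0879]), 0.2)]
yellow [(array([0.419 , 0.2573, 0.0565]), 0.78)]
blue [(array([0.5519, 0.228 , 0.0597]), 0.91), (array([ 0.5421, -0.0301,  0.0722]), 0.3)]
green []
```

View pics/c1.png

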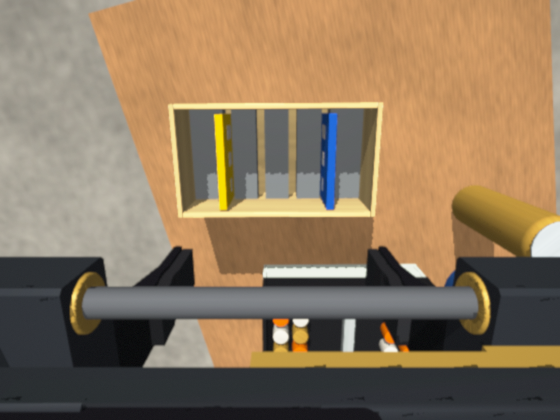

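View pics/c2.png

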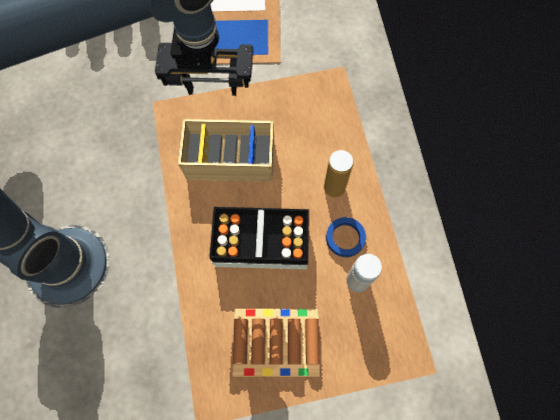

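Two boards are present: yellow at groove -69 (px (222,160)) and blue at groove +69 (px (330,160)). The trays are stacked squarely at bench centre. An open gripper doesn't fit between board and wall, so I go down with the jaws turned 48°, close, then turn into line.

```bash
cat >> h.py <<'E'
CR,CY=np.array((.489,.2415)),-.195
RK,RY=np.array((.538,-.2995)),-.1675
def ends(cam,b,frame,yaw,lo,hi):
    im=m.get_image(cam);d=m.silhouettes(cam,f"board_{b}")
    if not d: return None
    P=cloud(im)[d[0]["mask"]];P=P[(P[:,2]>lo)&(P[:,2]<hi)]-np.r_[frame,0]
    x=P[:,0]*np.cos(yaw)+P[:,1]*np.sin(yaw);y=-P[:,0]*np.sin(yaw)+P[:,1]*np.cos(yaw)
    return d[0]["confidence"],len(x),np.percentile(x,[2,50,98]).round(4),np.percentile(y,[1,50,99]).round(4),round(np.percentile(P[:,2],95),4)
def pick(gx,dy,th,ztip=.078):
    c=off(CR,CY,gx,dy)
    qs=[(o,j) for s in(th,-th) for o in down(CY+s) for q0 in[0] if (j:=m.solve_ik([*c,.2],o)) is not None]
    J=m.get_state()["joints"];q=min(qs,key=lambda t:np.abs(t[1]-J).max())[0]
    m.move_ptp([*c,.25],q);m.line_to([*c,.118],velocity=.2)
    if m.line_to([*c,ztip],velocity=.05,contact_N=6): st("CONTACT");return False
    st("in");m.close();st("closed")
    yt=R.from_quat(q).as_matrix()[:2,1];psi=np.arctan2(yt[1],yt[0]);d=(CY-psi+np.pi/2)%np.pi-np.pi/2
    for k in range(1,5): m.move_ptp([*c,ztip],down(psi+d*k/4)[0]);st("rot",round(d*k/4,2))
    m.close();st("grip");m.line_to([*c,ztip+.02],velocity=.05);m.line_to([*c,.25],velocity=.2);st("lifted")
    return True
E
python3 - <<'E'
from h import *
for b in("yellow","blue"):
    for n in("scene","side"): print(b,n,ends(n,b,CR,CY,.095,.115))
print(pick(-.069,0,np.radians(48)))
im=m.get_image("scene");save(im,"d1")
print(m.silhouettes("scene","board_yellow")[0]["confidence"])
E
```

```text
yellow scene (0.77, 330, array([-0.0752, -0.071 , -0.0661]), array([-0.0602,  0.0017,  0.0562]), np.float64(0.1083))
yellow side (0.56, 158, array([-0.0723, -0.0668, -0.0623]), array([-0.0592, -0.0038,  0.0529]), np.float64(0.1103))
blue scene (0.58, 361, array([0.0624, 0.0664, 0.0725]), array([-0.0609, -0.0025,  0.0569]), np.float64(0.1081))
blue side (0.48, 134, array([0.0656, 0.0712, 0.0754]), array([-0.0588, -0.0077,  0.0517]), np.float64(0.1106))
in t29.6 p[0.4215 0.255  0.0782] w0.0870 F[-0.1  0.4 -0.2] T[-0.08 -0.02 -0.  ]
closed t30.6 p[0.4208 0.2546 0.078 ] w0.0326 F[-2.1 -0.9  3. ] T[-0.18  0.5  -0.69]
rot -0.21 t30.9 p[0.4208 0.2545 0.078 ] w0.0230 F[-3.5 -2.2  5.1] T[-0.38  0.76 -0.93]
rot -0.42 t31.1 p[0.421  0.2549 0.0781] w0.0168 F[-2.5 -1.1  5.6] T[-0.42  0.71 -0.63]
rot -0.63 t31.4 p[0.4211 0.2552 0.0781] w0.0128 F[-2.3  0.3  5.1] T[-0.11  0.77 -0.49]
rot -0.84 t31.7 p[0.4216 0.2554 0.0782] w0.0096 F[-0.9  0.7  4.2] T[-0.06  0.49 -0.11]
grip t31.9 p[0.4216 0.2554 0.0782] w0.0096 F[-0.9  1.1  4. ] T[ 0.16  0.44 -0.01]
lifted t33.4 p[0.4205 0.2544 0.2488] w0.0098 F[-0.2 -0.1 -1. ] T[-0.11  0.14 -0.02]
True
0.68
```

View pics/d1.png

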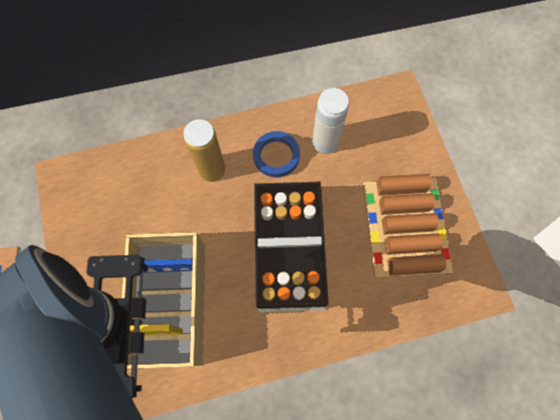

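The turn-in grasp worked with low forces, and the board is lifted clear. Now I insert yellow and test turning the jaws out, which the adjacent blue slot will need.

```bash
cat >> h.py <<'E'
def place(sx,dy,th=np.radians(63),home=.080):
    c=off(RK,RY,sx,dy);yt=R.from_quat(m.get_state()["orientation"]).as_matrix()[:2,1]
    psi0=np.arctan2(yt[1],yt[0]);psi=RY+np.round((psi0-RY)/np.pi)*np.pi
    m.line_to([*c,.25],down(psi)[0],velocity=.2);m.line_to([*c,.14],velocity=.2)
    hit=m.line_to([*c,home-.001],velocity=.04,contact_N=12);s=st("insert",hit)
    if s["tool_pos"][2]>home+.004: return "STUCK"
    z=s["tool_pos"][2]
    cand=[]
    for sg in(1,-1):
        j=m.solve_ik([*c,z],down(psi+sg*th)[0])
        if j is not None: cand.append((np.abs(j-s["joints"]).max(),sg))
    sg=min(cand)[1];print(cand)
    for k in range(1,7):
        m.move_ptp([*c,z],down(psi+sg*th*k/6)[0]);s=st("wedge",k)
        if abs(s["torque"][2])>2.5 or np.abs(s["wrist_force"]).max()>40: return "HARD"
    m.ungrasp();st("open");m.line_to([*c,.14],velocity=.06);m.line_to([*c,.25],velocity=.2)
    return "ok"
E
python3 - <<'E'
from h import *
print(place(-.023,.002))
for n in("scene","side"): print(n,ends(n,"yellow",RK,RY,.095,.12))
save(m.get_image("side"),"e1")
E
```

```text
insert False t38.8 p[ 0.5157 -0.2937  0.0802] w0.0098 F[-3.   1.6  6.9] T[ 0.42  0.71 -0.01]
[(np.float64(0.8983073760918124), 1), (np.float64(0.8957230763092149), -1)]
wedge 1 t39.1 p[ 0.5155 -0.2933  0.0804] w0.0120 F[-1.7  1.6  2.6] T[0.3  0.58 0.65]
wedge 2 t39.3 p[ 0.5155 -0.2938  0.0805] w0.0151 F[-2.7  1.5  4.7] T[0.18 0.68 1.06]
wedge 3 t39.6 p[ 0.5156 -0.2941  0.0806] w0.0195 F[-2.5  0.8  5.8] T[0.1  0.78 1.08]
wedge 4 t39.9 p[ 0.5154 -0.294   0.0807] w0.0217 F[-3.7 -1.   6.5] T[-0.05  1.08  4.22]
HARD
scene None
side None
```

View pics/e1.png

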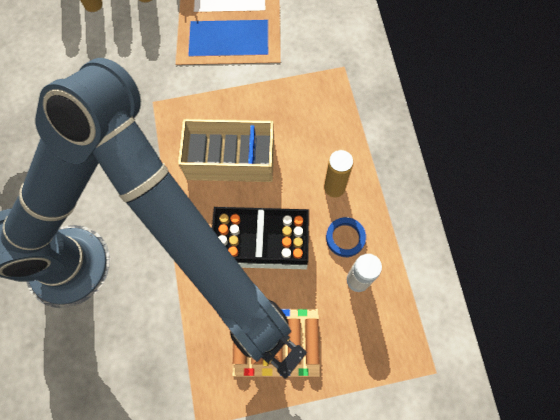

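The jaws jam by friction beyond about 35° while clamped, so turning out won't work. Yellow has no neighbours yet, so I turn back and release it normally. For blue I'll use a shallow grip so the opening fingers pass above yellow's top edge.

```bash
python3 - <<'E'
from h import *
c=off(RK,RY,-.023,.002)
yt=R.from_quat(m.get_state()["orientation"]).as_matrix()[:2,1];psi=np.arctan2(yt[1],yt[0]);d=(RY-psi+np.pi/2)%np.pi-np.pi/2
for k in(1,2,3): m.move_ptp([*c,.0803],down(psi+d*k/3)[0]);st("back")
m.ungrasp();st("open");m.line_to([*c,.14],velocity=.06);m.line_to([*c,.25],velocity=.2)
b=off(CR,CY,.069,.0);m.move_ptp([*b,.30],down(CY,[*b,.3]))
for n in("scene","side"): print(n,ends(n,"yellow",RK,RY,.095,.12))
im=m.get_image("scene");save(im,"f1")
P=cloud(im);print("black",rect(P,.094,.106,(.54,-.03),.17))
E
```

```text
back t40.4 p[ 0.5157 -0.2937  0.0806] w0.0186 F[-3.1  1.2  4.3] T[0.28 0.64 0.75]
back t40.7 p[ 0.5156 -0.2937  0.0802] w0.0124 F[-0.9  0.9  2.7] T[0.15 0.4  0.47]
back t41.0 p[ 0.5159 -0.294   0.08  ] w0.0096 F[ 0.1 -0.6  0.7] T[-0.16  0.07 -0.01]
open t42.4 p[ 0.5156 -0.2937  0.0803] w0.0870 F[-0.8  0.3  0.2] T[-0.06  0.09  0.01]
scene (0.94, 377, array([-0.0288, -0.0251, -0.0186]), array([-0.0568,  0.0009,  0.0602]), np.float64(0.1106))
side (0.61, 225, array([-0.026 , -0.021 , -0.0163]), array([-0.0582, -0.0045,  0.0545]), np.float64(0.1122))
black (array([ 0.54070605, -0.02892181]), (255.0, 140.1), np.float64(-0.1999203072389403), 1741, np.float64(0.09974548344602163))
```

View pics/f1.png

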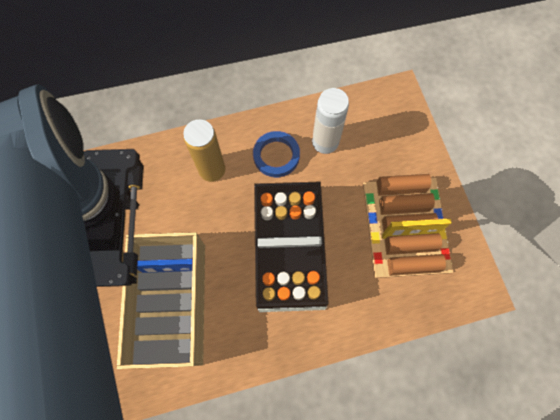

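```bash
python3 - <<'E'
from h import *
if pick(.069,0,np.radians(48),ztip=.0935):
    c=off(RK,RY,.023,.002);yt=R.from_quat(m.get_state()["orientation"]).as_matrix()[:2,1]
    psi0=np.arctan2(yt[1],yt[0]);psi=RY+np.round((psi0-RY)/np.pi)*np.pi
    m.line_to([*c,.26],down(psi)[0],velocity=.2);m.line_to([*c,.155],velocity=.2)
    hit=m.line_to([*c,.1115],velocity=.04,contact_N=10);s=st("insert",hit)
    if s["tool_pos"][2]<.1145:
        m.ungrasp();st("open");m.line_to([*c,.15],velocity=.1)
        m.close();m.line_to([*c,.125],velocity=.1)
        print(m.line_to([*c,.104],velocity=.02,contact_N=6));st("press")
        m.line_to([*c,.2],velocity=.15);m.ungrasp()
        b=off(CR,CY,0,0);m.line_to([*b,.30],velocity=.25)
for b in("yellow","blue"):
    for n in("scene","side"): print(b,n,ends(n,b,RK,RY,.095,.14))
im=m.get_image("scene");save(im,"g1");im=m.get_image("side");save(im,"g2")
E
```

```text
in t48.6 p[0.5567 0.228  0.0934] w0.0873 F[-0.6 -0.1 -0.1] T[-0.07  0.16  0.05]
closed t49.6 p[0.5563 0.2282 0.0935] w0.0310 F[-1.5 -0.5  2.5] T[-0.09  0.49  0.7 ]
rot 0.21 t49.9 p[0.5564 0.2289 0.0934] w0.0221 F[-0.1  1.5 -0.4] T[0.29 0.32 0.83]
rot 0.42 t50.1 p[0.5565 0.2285 0.0933] w0.0167 F[-2.3  1.3 -1.8] T[0.4  0.26 0.48]
rot 0.63 t50.4 p[0.5566 0.2283 0.0934] w0.0120 F[-0.3  2.3 -1.3] T[0.39 0.28 0.41]
rot 0.84 t50.7 p[0.5572 0.2272 0.0935] w0.0101 F[-0.1 -0.1 -1.1] T[-0.02  0.13 -0.04]
grip t50.9 p[0.5569 0.2277 0.0934] w0.0100 F[ 0.2  0.6 -1.1] T[-0.15  0.07  0.03]
lifted t52.3 p[0.5558 0.228  0.2486] w0.0101 F[-0.  -0.1 -0.9] T[-0.05  0.07  0.  ]
insert False t57.0 p[ 0.5611 -0.3015  0.1118] w0.0096 F[-0.2 -0.4 -0.7] T[-0.06  0.09  0.04]
open t58.4 p[ 0.561  -0.3014  0.1115] w0.0867 F[-0.7 -0.1  0.3] T[-0.07  0.06  0.04]
True
press t61.7 p[ 0.5612 -0.3013  0.1085] w0.0000 F[-0.2  0.   4.5] T[-0.01  0.12  0.  ]
yellow scene (0.69, 378, array([-0.0287, -0.0251, -0.0183]), array([-0.0573,  0.0023,  0.0604]), np.float64(0.1107))
yellow side (0.69, 219, array([-0.0259, -0.0209, -0.0163]), array([-0.0561, -0.0044,  0.0544]), np.float64(0.113))
blue scene (0.72, 380, array([0.0173, 0.0204, 0.0276]), array([-0.0581,  0.0019,  0.0592]), np.float64(0.1109))
blue side (0.52, 202, array([0.022 , 0.0245, 0.0293]), array([-0.0587, -0.0041,  0.0545]), np.float64(0.1128))
```

View pics/g2.png

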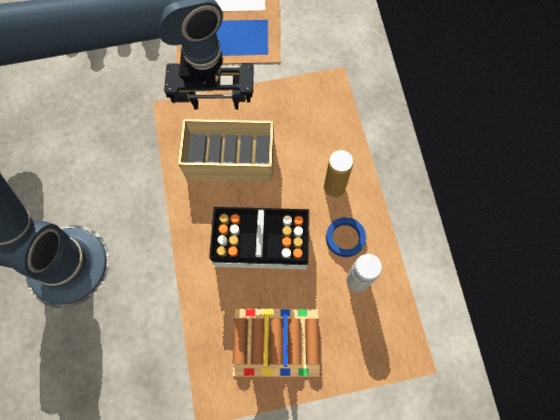

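Both boards are home (pressing on blue stopped at z = 0.1085; 0.108 is home) and the crate is empty. Next is the black tray, re-measured just before grasping.

```bash
cat >> h.py <<'E'
def meas(c,zlo,zhi,r=.17):
    a=[rect(cloud(m.get_image(n)),zlo,zhi,c,r) for n in("scene","side")]
    for x in a: print(x)
    return (a[0][0]+a[1][0])/2,(a[0][2]+a[1][2])/2
def restack(c,y,ztip,crate,zplace):
    q=down(y,[*c,.25]);m.line_to([*c,.25],q,velocity=.25);m.line_to([*c,ztip+.021],velocity=.15)
    print(m.line_to([*c,ztip],velocity=.05,contact_N=6));m.close();s=st("closed")
    m.line_to([*c,ztip+.01],velocity=.03);m.line_to([*c,.30],velocity=.15);st("up")
    yt=R.from_quat(q).as_matrix()[:2,1];psi0=np.arctan2(yt[1],yt[0]);psi=CY+np.round((psi0-CY)/np.pi)*np.pi
    m.line_to([*crate,.30],down(psi)[0],velocity=.2);m.line_to([*crate,zplace+.02],velocity=.15)
    print(m.line_to([*crate,zplace-.006],velocity=.03,contact_N=4));st("placed")
    m.ungrasp();st("open");m.line_to([*crate,zplace+.06],velocity=.1)
E
python3 - <<'E'
from h import *
c,y=meas((.5405,-.03),.094,.106);print(c,y)
if abs(c[0]-.5415)<.008 and abs(c[1]+.029)<.008: restack(c,y,.084,CR,.144)
m.line_to([.53,.06,.32],velocity=.25)
print("white");print(meas((.5405,-.03),.044,.06))
m.line_to([.55,-.03,.32],velocity=.25)
print("black");print(meas((.489,.2415),.154,.168))
save(m.get_image("scene"),"i1")
E
```

```text
(array([ 0.5404198 , -0.02884286]), (254.7, 140.2), np.float64(-0.19818299410182713), 1749, np.float64(0.09985467994438302))
(array([ 0.54220819, -0.02962856]), (254.6, 142.0), np.float64(-0.20051019742039286), 1060, np.float64(0.10072400740664877))
[ 0.541314   -0.02923571] -0.19934659576111
False
closed t71.0 p[ 0.541  -0.0292  0.084 ] w0.0153 F[-1.   0.6  0.3] T[-0.04  0.29 -0.02]
up t73.0 p[ 0.5407 -0.0291  0.2991] w0.0159 F[-0.1  0.9 -6.6] T[-0.08  0.12  0.05]
True
placed t76.3 p[0.4888 0.2415 0.1438] w0.0157 F[ 0.8 -0.2  4.6] T[-0.09  0.12  0.07]
open t77.6 p[0.4871 0.2408 0.1424] w0.0868 F[ 1.3  0.3 -0.2] T[-0.04  0.05 -0.01]
white
(array([ 0.53605371, -0.04821491]), (254.5, 103.0), np.float64(-0.19486695907051496), 785, np.float64(0.0497160956999072))
(array([ 0.54081177, -0.03043417]), (253.4, 141.5), np.float64(-0.1947947874049738), 976, np.float64(0.05092528965627452))
(array([ 0.53843274, -0.03932454]), np.float64(-0.1948308732377444))
black
(array([0.48867075, 0.24177502]), (254.3, 141.6), np.float64(-0.1946123608703034), 2287, np.float64(0.15944853421072624))
(array([0.3830621 , 0.19520781]), (62.1, 19.2), np.float64(-0.3996513968824305), 85, np.float64(0.16026879384555826))
(array([0.43586642, 0.21849142]), np.float64(-0.29713187887636694))
```

View pics/i1.png

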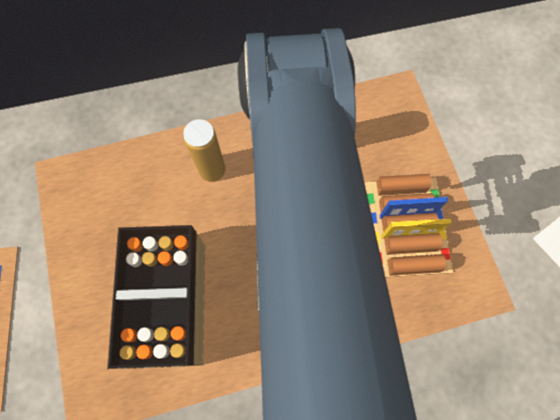

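The black tray sits square on the crate (0.7 mm from the crate centre in the scene view; the side view was blocked by the arm). The white tray is unmoved per the clear side view. Next, white on top.

```bash
python3 - <<'E'
from h import *
c=off((.5403,-.0303),-.196,0,.005)
restack(c,-.196,.027,off(CR,CY,0,.005),.187)
p=np.array([.62,-.05,.33]);m.move_ptp(p,down(1.2,p))
m.goto_joints([-1.224,.469,-.049,1.532,.024,1.141,-.082]) if False else None
c,y=meas((.489,.2415),.204,.218,.2)
for b in("yellow","blue"):
    for n in("scene","side"): print(b,n,ends(n,b,RK,RY,.095,.14))
save(m.get_image("scene"),"j1");save(m.get_image("side"),"j2")
E
```

```text
False
closed t83.8 p[ 0.541  -0.0253  0.027 ] w0.0164 F[ 0.1 -0.1  1.6] T[-0.08  0.23 -0.03]
up t86.2 p[ 0.5408 -0.0253  0.2992] w0.0155 F[ 0.8 -0.2 -4. ] T[-0.11  0.05  0.02]
True
placed t89.1 p[0.4897 0.2464 0.1868] w0.0157 F[-0.7  0.3  4.7] T[-0.08  0.09  0.02]
open t90.5 p[0.4886 0.246  0.1858] w0.0868 F[-1.   0.1 -0.2] T[-0.12  0.04 -0.04]
(array([0.48927979, 0.2455721 ]), (254.8, 135.5), np.float64(-0.20151021440971761), 1597, np.float64(0.2093129226830256))
(array([0.43452933, 0.18925397]), (188.2, 65.1), np.float64(-0.5006854036324478), 340, np.float64(0.21040932234163678))
yellow scene (0.63, 377, array([-0.0287, -0.0252, -0.0185]), array([-0.0558,  0.0022,  0.0603]), np.float64(0.1107))
yellow side (0.66, 230, array([-0.0258, -0.0209, -0.0163]), array([-0.0587, -0.0043,  0.0569]), np.float64(0.1128))
blue scene (0.73, 376, array([0.0176, 0.021 , 0.0277]), array([-0.0582, -0.0001,  0.0592]), np.float64(0.1107))
blue side (0.57, 156, array([0.022 , 0.0267, 0.0293]), array([-0.0587,  0.0003,  0.0506]), np.float64(0.1126))
```

View pics/j2.png

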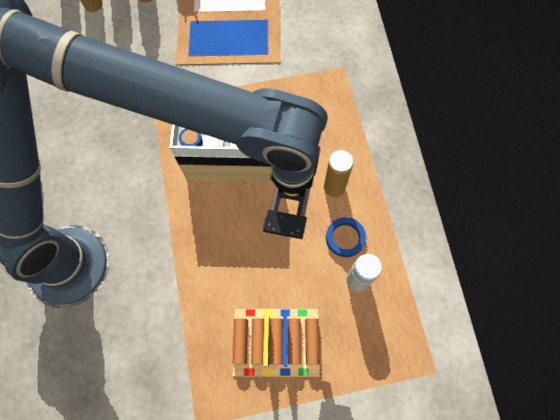

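```bash
python3 - <<'E'
from h import *
p=np.array([.6,-.25,.36]);m.line_to([.62,-.05,.36],velocity=.15);m.line_to(p,down(-.17,p),velocity=.2)
c,y=meas((.489,.2415),.204,.218,.2);print(c,y)
im=m.get_image("scene");save(im,"k1");P=cloud(im)
for q in("can_gold_c","can_grey_c","tape_c"): print(q,[(w(im,d["position"]).round(3),round(d["confidence"],2)) for d in m.tip_of("scene",q)[:2]])
im=m.get_image("side");
for q in("can_gold_c","can_grey_c","tape_c"): print(q,[(w(im,d["position"]).round(3),round(d["confidence"],2)) for d in m.tip_of("side",q)[:1]])
cv2.imwrite("pics/k2.png",np.hstack([cv2.imread("pics/k1.png")[150:400,60:300],im["frame"][80:330,150:410,::-1]]))
st()
E
```

```text
(array([0.49034818, 0.24154449]), (250.4, 141.3), np.float64(-0.1931614707084282), 2108, np.float64(0.20936690922831203))
(array([0.49048813, 0.24063184]), (254.6, 143.8), np.float64(-0.1985987135479885), 979, np.float64(0.21040881822641966))
[0.49041815 0.24108817] -0.19588009212820834
can_gold_c [(array([0.772, 0.101, 0.088]), 0.73)]
can_grey_c [(array([ 0.782, -0.178,  0.091]), 0.66)]
tape_c [(array([ 0.776, -0.051,  0.014]), 0.83)]
can_gold_c [(array([0.777, 0.1  , 0.092]), 0.81)]
can_grey_c [(array([ 0.785, -0.176,  0.09 ]), 0.72)]
tape_c [(array([ 0.774, -0.053,  0.015]), 0.71)]
t95.5 p[ 0.6    -0.2499  0.36  ] w0.0865 F[-0.6  0.3  0.1] T[0.04 0.1  0.02]
```

View pics/k2.png

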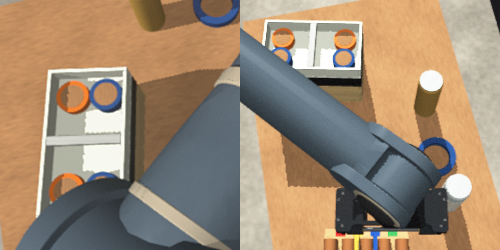

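```bash
python3 - <<'E'
from h import *
m.pause(2)
P=cloud(m.get_image("side"));print(rect(P,.204,.218,(.489,.2415),.2))
# black wall on the visible -y side: local y of side points by height band
q=P.reshape(-1,3)-np.r_[CR,0];x=q[:,0]*np.cos(CY)+q[:,1]*np.sin(CY);y=-q[:,0]*np.sin(CY)+q[:,1]*np.cos(CY)
for lo,hi in((.02,.10),(.115,.155),(.165,.205)):
    k=(abs(y+.07)<.03)&(q[:,2]>lo)&(q[:,2]<hi)&(x>.02)&(x<.12);print(lo,k.sum(),np.median(y[k]).round(4))
m.job_done()
E
```

```text
(array([0.49009235, 0.24154248]), (255.8, 144.0), np.float64(-0.1995161725435208), 971, np.float64(0.21047919699936535))
0.02 355 -0.0695
0.115 242 -0.07
0.165 415 -0.0691
the job is handed in; nothing more can be done
```

The job is done and handed in at about 98 s of the 210 s allowed. I lifted the white tray, then the black one, and stacked them on the bench. Only two boards were there, yellow and blue; each now stands in its own slot. I then restacked the trays, black below and white on top.

- **Trays:** the front faces of the crate, black tray and white tray line up within 1 mm. The white tray measures within about 1 mm and 0.005 rad of the crate in the side view. I saw no tray knocked aside.
- **Boards:** both are upright and centred in their slots within about 2 mm. A downward press on blue stopped at 108.5 mm (home is 108 mm). Yellow's tool height at insertion and the depth readings fit home.
- **Bystanders:** the cans and tape roll read within the networks' few millimetres of where they started.

**What failed or disagreed:**
- **Jaw turn-out on yellow:** turning the clamped jaws to get free jammed at 42° with about 4 N m of torque, so I turned back and released it normally.
- **Blue let go above home:** I released it about 15 mm above home, inside its slot, so the opening fingers would clear yellow. I then pressed it down.
- **Cameras:** the two fixed cameras differ by about 2 to 4 mm in places, and the arm hid parts of some views. Those measurements rest on one camera.

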